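Change the cup on a press-to-run ink mixer

TASK

Swap the two mixing cups: stand the finished cup, now on the mixer, upright in the tray, and put the cup waiting in the tray on the mixer, turning it until the splines on its foot mesh with the turntable and it drops fully home. The mixer only runs while the cup is held down, so press the meshed cup and the sprung turntable down as far as they go and finish like that, without letting go: the fingers still holding the cup down. Keep both cups upright and do not shift the other things on the desk.

Things in the scene. Friction and masses are not known exactly. Their poses are not given: they have to be found in the camera images.
- fresh_cup: Next cup, waiting in a tray well. White cylinder 50 mm across (grip it 21 to 88 mm above the origin); black ribbed 46 mm lid to 103 mm; grey bar 40 x 8.5 mm across its top, to 110 mm. Foot (lowest 15 mm): 32 mm core, six lugs 7 mm wide out to 22 mm radius, one every 60 deg, bevelled 2 mm below. Origin: centre of foot's underside; z up; x runs through a lug and along the bar. 0.2 to 0.3 kg.
- mixed_cup: The finished cup, the same in shape and size as fresh_cup, with the same origin and axes; at the start it stands meshed in the mixer's well.
- mixer: Fixed low mixer drive: white housing 150 (x) x 132 (y) x 42 mm, black speed knob and rocker switch on its front (-x) face; on top a grey collar 103 mm across, up to 62 mm, and in it the turntable, top at 70 mm. Origin: on the desk under the turntable's axis; z up. Stands left or right of the middle, the tray on the other side.
- well (a point): Centre of the floor of the turntable's splined well, 56 mm above the desk; axes as mixer's. Well 14 mm deep, bevelled mouth, six notches 9.5 mm wide to 23.5 mm radius, every 60 deg, one along +x; teeth between reach in to 17.4 mm radius. The turntable (80 mm) does not turn by hand. Cup home: its origin is here, its lugs in the notches; unmeshed it stands on top, 14 mm higher.
- platen (a joint): Downward travel of the turntable on its spring: 0 up, 0.006 m at the lower stop. With a cup standing on it, it starts to move when pressed with about 2 N more and reaches the stop at about 8 N.
- tray: Fixed pale wooden tray block 112 (x) x 224 (y) x 30 mm with two round wells, at y = -56 mm and y = +56 mm. Origin: centre of its underside.
- tray_hole0 (a point): Centre of the mouth of the tray's well at y = -56 mm, 30 mm above the desk. Well 55 mm in diameter, 24 mm deep, bevelled mouth; a cup stands in it with its origin 24 mm below this point, at any yaw.
- tray_hole1 (a point): The same for the well at y = +56 mm, in which fresh_cup waits at the start; tray_hole0 is free.
- tool_cup: Bystander: dark grey open cup, 78 mm across, 96 mm high; origin under its centre. Leave it alone.
- ink_bottle: Bystander: white dropper bottle with black cap, 39 mm across, 90 mm high; origin under its centre. Leave it alone.
- tape_measure: Bystander: tape measure, 62 x 73 x 35 mm; origin under its centre. Leave it alone.
- stapler: Bystander: stapler, 30 x 136 x 49 mm; origin under its centre. Leave it alone.
Things that resemble listed ones, but are neither listed nor needed, are in the scene too. Leave any orange or purple look-alike of the mixed_cup alone. What is shaped like the fresh_cup but purple is not meant.

How it is judged:
By the outcome, as a careful person would: the job done as asked, in the order asked, and still so for the second after the job is handed in, while the arm keeps its last pose, push and grip.
It also fails if it takes over 58 s, if anything falls off the work surface, if the arm or the gripper's body presses on something with over 40 N, if the wrist force passes 120 N, or if a joint passes its speed limit or range.

ROBOT

A 7-joint arm with a two-finger parallel gripper is mounted at the origin on a cart in front of the work surface, level with it; the furniture and walls round the work are solid. World frame = base frame: x ahead of the robot, y to its left, z up, the work surface at z = 0. Lengths are in m, angles in rad, forces in N, time in s.
With the tool pointing down it reaches from about 0.425 to 0.875 m from the base axis. Payload 4.7 kg.
Tool frame: the origin (TCP) lies at the very end of the fingers, on their centre line; the grasp point (between the pads) lies 19 mm behind it; z points along the fingers, y is the direction in which the jaws open and shut (so a half turn about z gives the same grasp; the last joint's range is limited). The gripper opens to 87 mm and grips with 3 to 60 N. Pads are 19 mm wide; open, the fingers measure 117 mm over their backs; the gripper's body (75 mm by 190 mm) begins 51 mm behind the grasp point.
Start: joints at [1.356, 0.321, -0.07, 1.45, 0.023, 1.371, -0.057], TCP at [0.147, -0.633, 0.223] pointing down, gripper open.
Joint ranges: [-2.86, 2.86], [-0.3, 2.09], [-1.38, 1.24], [0.06, 2.45], [-1.56, 4.7], [0.09, 2.05], [-2.69, 2.69]. Speed limits (rad/s): [2.57, 2.57, 3.14, 3.14, 3.14, 3.14, 3.14].

INTERFACE

Orientations are given as a rotation vector (axis times angle).
In Python, from bench import ctrl gives the robot as it stands. The module is installed in compiled form; this text tells all that it offers.
- The arm moves only by the tool move_arm, never from a script. Its arguments are lists of equal length, an entry for each row: "dp": the shift along the tool's x, y, z in units of 30 mm (1.0 is 30 mm), a list of three; "turn": the turn about the tool's z in units of 5 degrees (1.0 is 5 degrees); "jaw": the opening, from -1 (shut) to 1 (fully open). A call has 1 to 5 rows; each row is the pose to reach, as a shift and turn from the pose commanded when the call began, along the tool's axes at that moment; what a row does not reach only later rows make up. A row lasts 1/10 s, in which the tool goes at most 50 mm and 8.59 degrees, less where a joint would pass 70% of its speed; a pose out of reach is approached as far as the arm can. A call with a gripper value outside its range is refused whole. The fingers move at their own pace and stop on an object; "grip_force" is the grip in N (left out, the last holds). Time passes only in rows, so rows that repeat a pose let the fingers close. It gives the time, the measured TCP pose, the force and the opening at its end, in the units of the state.
- ctrl.get_state(): the state, without advancing time (a new reading comes with each control period).
- ctrl.get_image(name): name is "scene" or "top" or "wrist"; returns the picture (420x560x3 uint8, red, green, blue); there is no depth.
- ctrl.camera_info(name): a dict with "intrinsics" (3x3 intrinsics, pixels), "dist" ([k1, k2, p1, p2, k3] as OpenCV has them; the pictures are not rectified), "extrinsics" (4x4, takes a point from world to camera coordinates). Camera axes: x right, y up, looking along -z (the intrinsics and any distortion apply to the point x, -y, -z); pixel columns grow to the right and rows downward; lengths in m; the calibration is good to about 2 mm. A picture is of the moment at which its call begins: read the wrist's pose just before it. camera_info takes no time and is no camera call; for the wrist camera it gives the pose at the moment of the call.
- ctrl.close_job(): hands the job in, once; it reports no verdict.
Trained networks look in the newest picture that a camera, given by its name, has taken for a name from the list of things; names that differ only in an ending like _2 or _b are one class to them, and where a whole thing is asked for, a point or a joint stands for the part that bears it (a point fixed in the world has none). Each returns a list of dicts, best first, with "confidence" (0 to 1); they miss things now and then, are a little off and sometimes report something else, mostly with a low value. They report only what shows in the picture. A call takes as long as a camera call. They do not tell look-alikes from the thing itself.
- ctrl.look_for(camera, target): "rect" ([centre column, centre row, width, height] in pixels, round what is visible of it).
- ctrl.masks_of(camera, target): "region" (420x560 bool, what is visible of it) and "rect" ([centre column, centre row, width, height] in pixels, round what is visible of it).
The state is a dict: "time": time; "joint_positions": joint angles; "qd": joint speeds; "joint_torque": joint torques, N m; "position": TCP position; "tool_rot": TCP orientation; "ft_force": force on the tool from outside, world axes, zero at the start; "torque": the same for the moment, N m; "grip_width": opening from 0.0 (shut) to 1.0 (fully open).
Only numpy, scipy, OpenCV 4.12 (cv2) and the standard library are available. Lean on these libraries where they do the work, as an engineer would, in place of code of your own. Each camera call takes 0.05 s, during which the arm holds its last target. There are 200 camera calls.

## Working session

There is one attempt and no reset: what is moved stays moved. The work goes in short steps, Python scripts to look and compute and a tool call to move; the robot and the scene stay as the last step left them, time stands still between calls to the robot, and variables do not carry over. Pictures are saved under pics/ and viewed, about 8 in all and at most 12, crops included, and the job is handed in when it is done.

Besides the shell and the picture viewer there is one more tool, called after "Request:" as name(argument=value, ...), one argument or row to a line, values as JSON. move_arm: Moves the arm, as the interface text tells. Its arguments: {"type":"object","properties":{"dp":{"type":"array","items":{"type":"array","items":{"type":"number"}}},"turn":{"type":"array","items":{"type":"number"}},"jaw":{"type":"array","items":{"type":"number"}},"grip_force":{"type":"number"}},"required":["dp","turn","jaw"]}

```bash
mkdir -p pics
cat > h.py <<'E'
import numpy as np, cv2
from bench import ctrl
from scipy.spatial.transform import Rotation as R
def cam(n):
    c=ctrl.camera_info(n); return np.array(c["intrinsics"]),np.array(c["dist"]),np.array(c["extrinsics"])
F=np.diag([1,-1,-1])
def proj(n,P,c=None):
    K,d,E=c or cam(n); P=np.atleast_2d(P).astype(float)
    q=(P@E[:3,:3].T+E[:3,3])@F
    return cv2.projectPoints(q.reshape(-1,1,3),np.zeros(3),np.zeros(3),K,d)[0].reshape(-1,2)
def ray(n,uv,z,c=None):
    K,d,E=c or cam(n); u=cv2.undistortPoints(np.array(uv,float).reshape(-1,1,2),K,d).reshape(-1,2)
    v=np.c_[u,np.ones(len(u))]@F@E[:3,:3]; o=-E[:3,:3].T@E[:3,3]
    return o+v*((z-o[2])/v[:,2])[:,None]
def save(n,im): cv2.imwrite("pics/"+n,cv2.cvtColor(im,cv2.COLOR_RGB2BGR))
E
python3 - <<'E'
from h import *
for n in("scene","top"):
    save(n+"0.png",ctrl.get_image(n)); K,d,E=cam(n); print(n,K[0,0],(-E[:3,:3].T@E[:3,3]).round(3))
    for t in("fresh_cup","mixed_cup","mixer","tray"):
        print(n,t,[(np.round(r["rect"]).tolist(),round(r["confidence"],2)) for r in ctrl.look_for(n,t)])
s=ctrl.get_state();print(s["position"],R.from_rotvec(s["tool_rot"]).as_matrix().round(3),s["time"],s["grip_width"])
E
```

```text
scene 469.35398783459317 [-0.156 -1.163  0.84 ]
scene fresh_cup [([220.0, 183.0, 13.0, 30.0], 0.64), ([248.0, 207.0, 18.0, 30.0], 0.43)]
scene mixed_cup [([251.0, 236.0, 21.0, 35.0], 0.97), ([313.0, 235.0, 12.0, 33.0], 0.68), ([254.0, 191.0, 10.0, 26.0], 0.21)]
scene mixer [([323.0, 261.0, 34.0, 40.0], 0.71)]
scene tray [([249.0, 207.0, 24.0, 24.0], 0.78)]
top 477.1751408452262 [0.352 0.002 1.354]
top fresh_cup [([162.0, 254.0, 25.0, 20.0], 0.69), ([217.0, 227.0, 21.0, 22.0], 0.59)]
top mixed_cup [([370.0, 235.0, 25.0, 23.0], 0.72), ([310.0, 224.0, 21.0, 22.0], 0.67), ([311.0, 282.0, 18.0, 16.0], 0.5), ([364.0, 235.0, 27.0, 31.0], 0.4)]
top mixer [([364.0, 236.0, 62.0, 68.0], 0.94)]
top tray [([237.0, 237.0, 88.0, 60.0], 0.71)]
[ 0.14738687 -0.63305084  0.22255777] [[ 0.974  0.227 -0.   ]
 [ 0.227 -0.974  0.   ]
 [-0.    -0.    -1.   ]] 0.5 0.9954170147513048
```

Run:
```python
import cv2,numpy as np
a=cv2.imread("pics/top0.png");b=cv2.imread("pics/scene0.png")
cv2.imwrite("pics/v1.png",cv2.resize(a[150:330,100:460],None,fx=2.2,fy=2.2,interpolation=cv2.INTER_CUBIC))
cv2.imwrite("pics/v2.png",cv2.resize(b[130:330,150:430],None,fx=2.8,fy=2.8,interpolation=cv2.INTER_CUBIC))
```

```text
(no output)
```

View pics/v1.png

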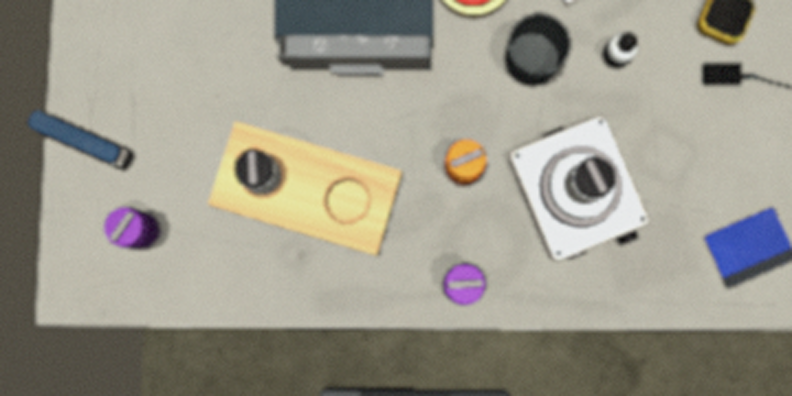

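View pics/v2.png

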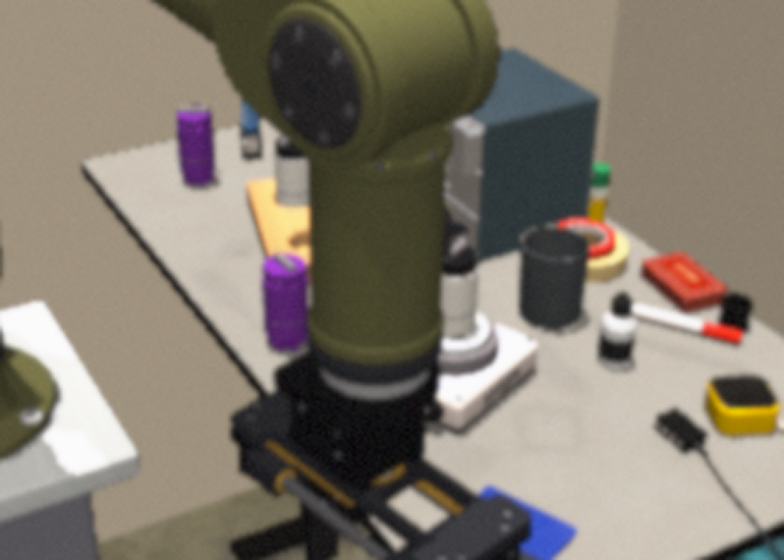

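Run:
```python
from h import *
p=lambda x,y:(x/2.2+100,y/2.2+150)
print("mixer corners z.042",ray("top",[p(512,154),p(604,119),p(650,218),p(557,258)],.042).round(4))
print("tray corners z.03",ray("top",[p(234,123),p(402,170),p(378,254),p(209,205)],.03).round(4))
print("free hole",ray("top",[p(347,201)],.03).round(4))
print("lidtops fresh (z.006+.11)",ray("top",[p(253,167)],.116).round(4)," mixed",ray("top",[p(598,176)],.166).round(4))
print("turntable collar",ray("top",[p(580,187)],.062).round(4))
print("lookalikes",ray("top",[p(130,222),p(465,284),p(466,160)],.10).round(4))
ext=cam("wrist")[2]; s=ctrl.get_state(); T=np.eye(4);T[:3,:3]=R.from_rotvec(s["tool_rot"]).as_matrix();T[:3,3]=s["position"]
print("cam in tool",np.linalg.inv(T)@np.linalg.inv(ext),cam("wrist")[0])
```

```text
mixer corners z.042 [[ 0.5239 -0.1218  0.042 ]
 [ 0.569  -0.2386  0.042 ]
 [ 0.444  -0.2935  0.042 ]
 [ 0.3938 -0.1766  0.042 ]]
tray corners z.03 [[0.564  0.2324 0.03  ]
 [0.5044 0.0167 0.03  ]
 [0.3981 0.0462 0.03  ]
 [0.4585 0.2613 0.03  ]]
free hole [[0.4646 0.0861 0.03  ]]
lidtops fresh (z.006+.11) [[0.4972 0.1932 0.116 ]]  mixed [[ 0.4828 -0.2076  0.166 ]]
turntable collar [[ 0.4805 -0.2035  0.062 ]]
lookalikes [[ 0.4318  0.3425  0.1   ]
 [ 0.3608 -0.0594  0.1   ]
 [ 0.5088 -0.0609  0.1   ]]
cam in tool [[-0.00187182  0.96911164  0.24661534  0.06639766]
 [ 0.99999655  0.00135993  0.00224597 -0.00184216]
 [ 0.00184121  0.24661869 -0.96911084 -0.16144921]
 [ 0.          0.          0.          1.        ]] [[312.94511074   0.         279.89501682]
 [  0.         312.94511074 205.67743421]
 [  0.           0.           1.        ]]
```

Request:
move_arm(
  dp=[
    [14.1, -11.3, -2.7],
    [14.1, -11.3, -2.7],
    [14.1, -11.3, -2.7],
    [14.1, -11.3, -2.7],
    [14.1, -11.3, -2.7],
  ],
  turn=[0, 0, 0, 0, 0],
  jaw=[1, 1, 1, 1, 1],
)

```text
time: 1.0
position: [0.3013, -0.437, 0.2601]
tool_rot: [3.12, 0.358, 0.0]
ft_force: [1.0, -0.0, 0.2]
grip_width: 0.999
```

```bash
cat >> h.py <<'E'
def st():
    s=ctrl.get_state(); M=R.from_rotvec(s["tool_rot"]).as_matrix()
    print("t",round(s["time"],2),"p",np.round(s["position"],4),"xyaw",np.degrees(np.arctan2(M[1,0],M[0,0])).round(2),"tilt",M[2,2].round(5),"w",round(s["grip_width"],3),"f",np.round(s["ft_force"],1),"tq",np.round(s["torque"],2),"q",np.round(s["joint_positions"],2))
    return np.array(s["position"]),M
def go(*tgts):
    p,M=st()
    for t in tgts: print("dp to",t,np.round(M.T@(np.array(t)-p)/.03,3))
E
python3 - <<'E'
from h import *
go((.483,-.208,.30))
p=lambda x,y:(x/2.2+100,y/2.2+150)
print(ray("top",[p(283,38),p(432,35),p(290,65),p(432,65)],.18).round(3),ray("top",[p(290,65)],.05).round(3))
E
```

```text
t 1.0 p [ 0.3013 -0.437   0.2601] xyaw 13.1 tilt -1.0 w 0.999 f [ 1.  -0.   0.2] tq [ 0.01 -0.07 -0.04] q [ 1.13  0.06 -0.22  1.68  0.01  1.4  -0.44]
dp to (0.483, -0.208, 0.3) [ 7.63  -6.061 -1.335]
[[ 0.639  0.153  0.18 ]
 [ 0.643 -0.018  0.18 ]
 [ 0.607  0.144  0.18 ]
 [ 0.608 -0.018  0.18 ]] [[0.636 0.16  0.05 ]]
```

Request:
move_arm(
  dp=[
    [7.6, -6.1, -1.3],
    [7.6, -6.1, -1.3],
    [7.6, -6.1, -1.3],
    [7.6, -6.1, -1.3],
    [7.6, -6.1, -1.3],
  ],
  turn=[0, 0, 0, 0, 0],
  jaw=[1, 1, 1, 1, 1],
)

```text
time: 1.5
position: [0.4542, -0.2421, 0.2933]
tool_rot: [3.12, 0.358, 0.001]
ft_force: [0.8, -0.3, 0.7]
grip_width: 0.996
```

Request:
move_arm(
  dp=[
    [1.9, -1.3, 0],
    [1.9, -1.3, 0],
  ],
  turn=[0, 0],
  jaw=[1, 1],
)

```text
time: 1.7
position: [0.5031, -0.187, 0.2934]
tool_rot: [-3.119, -0.371, -0.005]
ft_force: [-0.7, -0.2, 0.2]
grip_width: 1.001
```

Run:
```python
from h import *
go((.483,-.208,.30)); c=cam("wrist")
im=ctrl.get_image("wrist"); save("w1.png",im); np.save("w1.npy",np.array([c[2]]))
print(proj("wrist",[[.483,-.208,.166],[.483,-.208,.07]],c))
for t in("mixed_cup","mixer"): print(t,[(np.round(r["rect"]).tolist(),round(r["confidence"],2)) for r in ctrl.look_for("wrist",t)])
```

```text
t 1.7 p [ 0.5031 -0.187   0.2934] xyaw 13.56 tilt -1.0 w 1.001 f [-0.7 -0.2  0.2] tq [ 0.01  0.06 -0.02] q [ 0.81  0.08 -0.53  1.61  0.04  1.46 -1.06]
dp to (0.483, -0.208, 0.3) [-0.814  0.522 -0.223]
[[298.85895592 223.44873571]
 [294.59845594 200.75381767]]
mixed_cup [([183.0, 152.0, 60.0, 44.0], 0.95), ([291.0, 212.0, 50.0, 66.0], 0.91), ([161.0, 242.0, 42.0, 28.0], 0.8), ([72.0, 135.0, 144.0, 145.0], 0.71)]
mixer [([290.0, 191.0, 110.0, 118.0], 0.66)]
```

View pics/w1.png

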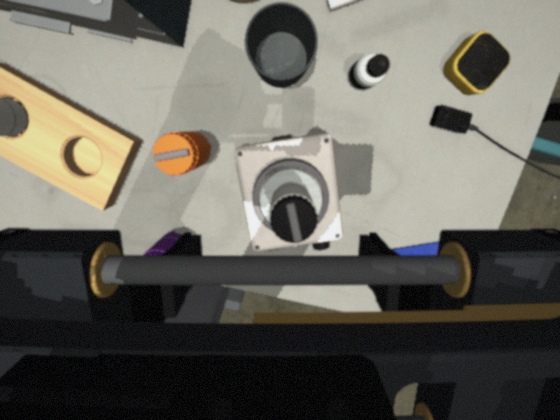

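Run:
```python
import cv2
a=cv2.imread("pics/w1.png")
cv2.imwrite("pics/v4.png",cv2.resize(a[120:260,225:355],None,fx=4.25,fy=4.25,interpolation=cv2.INTER_CUBIC))
```

```text
(no output)
```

View pics/v4.png

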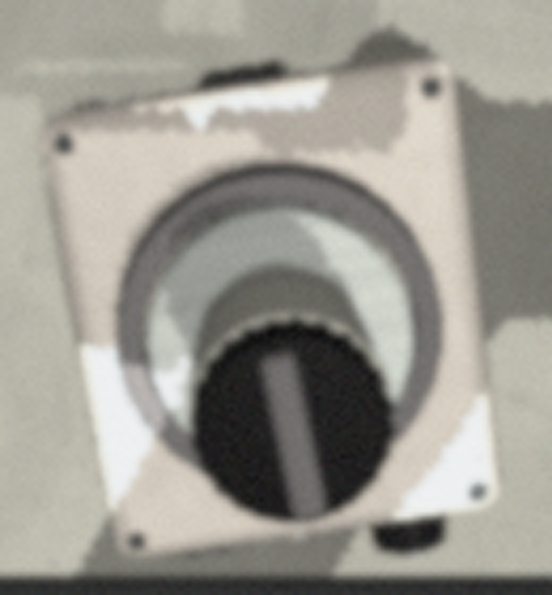

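Run:
```python
from h import *
K,d,_=cam("wrist"); c=(K,d,np.load("w1.npy")[0])
p=lambda L:[(x/4.25+225-.5,y/4.25+120-.5) for x,y in L]
s=ray("wrist",p([(64,144),(431,87),(478,491),(137,541)]),.042,c); print("screws",s.round(4),"centre",s.mean(0).round(4))
a=lambda v:np.degrees(np.arctan2(v[1],v[0])).round(2)
print("xdir",a(s[0]-s[3]),a(s[1]-s[2]),"ydir-90",a(s[0]-s[1])-90,a(s[3]-s[2])-90)
print("collar",ray("wrist",p([(118,325),(440,325),(279,163)]),.062,c).round(4))
b=ray("wrist",p([(278,352),(313,512)]),.166,c);print("bar",b.round(4),b.mean(0).round(4),a(b[0]-b[1]),np.linalg.norm(b[0]-b[1]))
l=ray("wrist",p([(195,420),(392,420),(293,323),(295,519)]),.159,c);print("lid",l.round(4),l.mean(0).round(4))
st()
```

```text
screws [[ 0.5219 -0.1252  0.042 ]
 [ 0.5649 -0.2306  0.042 ]
 [ 0.4431 -0.2803  0.042 ]
 [ 0.3998 -0.1751  0.042 ]] centre [ 0.4824 -0.2028  0.042 ]
xdir 22.25 22.21 ydir-90 22.189999999999998 22.340000000000003
collar [[ 0.4747 -0.1543  0.062 ]
 [ 0.4974 -0.2491  0.062 ]
 [ 0.5333 -0.19    0.062 ]]
bar [[ 0.5014 -0.1945  0.166 ]
 [ 0.4664 -0.2115  0.166 ]] [ 0.4839 -0.203   0.166 ] 25.9 0.03884020479409226
lid [[ 0.4795 -0.1803  0.159 ]
 [ 0.4902 -0.2248  0.159 ]
 [ 0.5072 -0.1968  0.159 ]
 [ 0.4613 -0.2088  0.159 ]] [ 0.4846 -0.2027  0.159 ]
t 1.85 p [ 0.5005 -0.1916  0.2926] xyaw 13.31 tilt -1.0 w 1.004 f [-1.3 -0.2 -0.1] tq [ 0.04  0.06 -0.06] q [ 0.81  0.08 -0.52  1.61  0.04  1.47 -1.05]
```

Request:
move_arm(
  dp=[
    [-0.64, 0.24, 1.0],
    [-0.64, 0.24, 2.0],
    [-0.64, 0.24, 3.0],
    [-0.64, 0.24, 3.0],
    [-0.64, 0.24, 3.0],
  ],
  turn=[0, 0, 0, 0, 0],
  jaw=[1, 1, 1, 1, 1],
)

```text
time: 2.35
position: [0.4821, -0.2056, 0.203]
tool_rot: [3.121, 0.355, -0.001]
ft_force: [0.4, 0.8, 0.9]
grip_width: 0.999
```

Run:
```python
from h import *
go((.4835,-.2028,.107)); c=cam("wrist")
im=ctrl.get_image("wrist"); save("w2.png",im); np.save("w2.npy",np.array([c[2]]))
g=cv2.cvtColor(im,cv2.COLOR_RGB2GRAY)
print(proj("wrist",[[.4835,-.2028,.159],[.4835,-.2028,.166]],c))
cv2.imwrite("pics/v5.png",cv2.resize(cv2.cvtColor(im,cv2.COLOR_RGB2BGR)[130:270,220:370],None,fx=4,fy=4,interpolation=cv2.INTER_CUBIC))
```

```text
t 2.35 p [ 0.4821 -0.2056  0.203 ] xyaw 12.98 tilt -1.0 w 0.999 f [0.4 0.8 0.9] tq [-0.02 -0.04  0.04] q [ 0.83  0.09 -0.51  1.77  0.05  1.29 -1.03]
dp to (0.4835, -0.2028, 0.107) [ 0.067 -0.082  3.2  ]
[[279.72541397 222.74553094]
 [279.70212826 225.90105   ]]
```

View pics/v5.png

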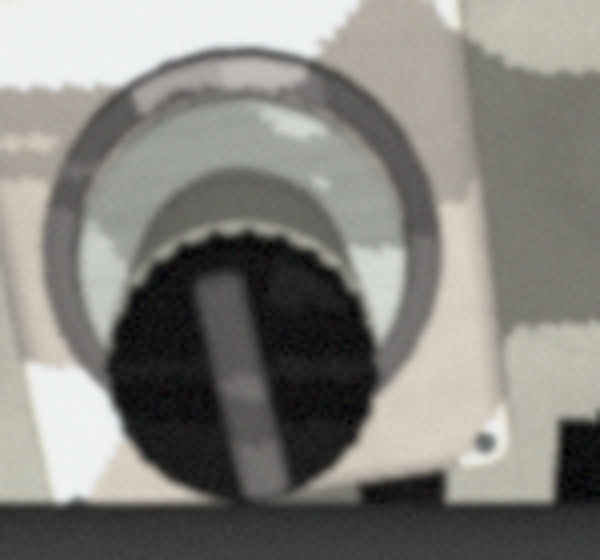

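Run:
```python
from h import *
K,d,_=cam("wrist"); c=(K,d,np.load("w2.npy")[0])
p=lambda L:[(x/4+220-.4,y/4+130-.4) for x,y in L]
a=lambda v:np.degrees(np.arctan2(v[1],v[0])).round(2)
l=ray("wrist",p([(110,365),(376,365),(243,232),(243,497)]),.159,c);print("lid",l.round(4),l[:2].mean(0),l[2:].mean(0).round(4),np.linalg.norm(l[0]-l[1]))
b=ray("wrist",p([(217,275),(265,492)]),.166,c);print("bar",b.mean(0).round(4),a(b[0]-b[1]),np.linalg.norm(b[0]-b[1]))
m=ray("wrist",p([(43,250),(440,250),(241,45)]),.062,c);print("collar",m.round(4),m[:2].mean(0),np.linalg.norm(m[0]-m[1]))
M=R.from_euler('z',13,degrees=True).as_matrix(); print(m[2]-.0515*M[:,0])
go((.484,-.2028,.107),(.484,-.2028,.112))
```

```text
lid [[ 0.4798 -0.1807  0.159 ]
 [ 0.49   -0.2252  0.159 ]
 [ 0.5075 -0.1977  0.159 ]
 [ 0.4612 -0.2084  0.159 ]] [ 0.48491615 -0.20291219  0.159     ] [ 0.4844 -0.203   0.159 ] 0.0456480143886858
bar [ 0.4834 -0.203   0.166 ] 24.78 0.03873736551132313
collar [[ 0.4737 -0.1548  0.062 ]
 [ 0.4956 -0.2503  0.062 ]
 [ 0.5331 -0.1914  0.062 ]] [ 0.48466786 -0.20255196  0.062     ] 0.09803551124737615
[ 0.48288129 -0.20296413  0.062     ]
t 2.4 p [ 0.4831 -0.2055  0.2041] xyaw 13.02 tilt -1.0 w 1.0 f [0.2 0.3 0.2] tq [ 0.05 -0.06  0.02] q [ 0.83  0.09 -0.51  1.77  0.05  1.29 -1.03]
dp to (0.484, -0.2028, 0.107) [ 0.045 -0.087  3.235]
dp to (0.484, -0.2028, 0.112) [ 0.045 -0.087  3.069]
```

Request:
move_arm(
  dp=[
    [0.05, -0.09, 1.0],
    [0.05, -0.09, 2.0],
    [0.05, -0.09, 3.0],
    [0.05, -0.09, 3.2],
    [0.05, -0.09, 3.2],
  ],
  turn=[0, 0, 0, 0, 0],
  jaw=[1, 1, 1, 1, 1],
)

```text
time: 2.9
position: [0.4841, -0.2017, 0.1074]
tool_rot: [3.121, 0.358, 0.001]
ft_force: [-0.7, 0.4, 0.1]
grip_width: 0.997
```

Request:
move_arm(
  dp=[
    [0, 0, 0],
    [0, 0, 0],
    [0, 0, 0],
    [0, 0, 0],
    [0, 0, 0],
  ],
  turn=[0, 0, 0, 0, 0],
  jaw=[0.3, 0.2, 0.1, 0, -0.1],
  grip_force=15,
)

```text
time: 3.4
position: [0.484, -0.2016, 0.107]
tool_rot: [3.12, 0.359, 0.001]
ft_force: [-1.2, -2.3, 1.9]
grip_width: 0.63
```

Request:
move_arm(
  dp=[
    [0, 0, 0],
    [0, 0, 0],
    [0, 0, 0],
    [0, 0, 0],
    [0, 0, 0],
  ],
  turn=[0, 0, 0, 0, 0],
  jaw=[-0.2, -0.3, -0.3, -0.3, -0.3],
  grip_force=25,
)

```text
time: 3.9
position: [0.4839, -0.2022, 0.1068]
tool_rot: [3.12, 0.358, 0.001]
ft_force: [-0.3, -3.8, 1.8]
grip_width: 0.568
```

Run:
```python
from h import *
go((.484,-.2028,.107))
```

```text
t 3.9 p [ 0.4839 -0.2022  0.1068] xyaw 13.08 tilt -1.0 w 0.568 f [-0.3 -3.8  1.8] tq [-1.14 -0.06 -0.09] q [ 0.81  0.18 -0.51  1.89  0.1   1.1  -1.08]
dp to (0.484, -0.2028, 0.107) [-0.002  0.019 -0.006]
```

Request:
move_arm(
  dp=[
    [0, 0.03, 0],
    [0, 0.03, 0],
  ],
  turn=[0, 0],
  jaw=[-0.3, -0.3],
)

```text
time: 4.1
position: [0.4839, -0.2024, 0.1066]
tool_rot: [3.121, 0.358, 0.0]
ft_force: [-0.4, -3.3, 3.5]
grip_width: 0.57
```

Run:
```python
from h import *
go((.484,-.2028,.107))
```

```text
t 4.1 p [ 0.4839 -0.2024  0.1066] xyaw 13.1 tilt -1.0 w 0.57 f [-0.4 -3.3  3.5] tq [-0.87 -0.   -0.04] q [ 0.81  0.18 -0.51  1.89  0.1   1.1  -1.08]
dp to (0.484, -0.2028, 0.107) [-0.001  0.014 -0.014]
```

Request:
move_arm(
  dp=[
    [0, 0.02, -0.3],
    [0, 0.02, -0.7],
    [0, 0.02, -1.5],
    [0, 0.02, -2.5],
    [0, 0.02, -3.5],
  ],
  turn=[0, 0, 0, 0, 0],
  jaw=[-0.3, -0.3, -0.3, -0.3, -0.3],
)

```text
time: 4.6
position: [0.4834, -0.2005, 0.2125]
tool_rot: [-3.117, -0.361, 0.003]
ft_force: [1.6, -0.3, -2.5]
grip_width: 0.569
```

Run:
```python
from h import *
go((.466,.085,.21))
```

```text
t 4.6 p [ 0.4834 -0.2005  0.2125] xyaw 13.22 tilt -0.99999 w 0.569 f [ 1.6 -0.3 -2.5] tq [-0.01 -0.04 -0.  ] q [ 0.83  0.09 -0.51  1.76  0.04  1.31 -1.03]
dp to (0.466, 0.085, 0.21) [ 1.612 -9.396  0.113]
```

Request:
move_arm(
  dp=[
    [0.2, -5.7, -0.9],
    [0.2, -5.7, -0.9],
    [0.2, -5.7, -0.9],
    [0.2, -5.7, -0.9],
    [0.2, -5.7, -0.9],
  ],
  turn=[0, 0, 0, 0, 0],
  jaw=[-0.3, -0.3, -0.3, -0.3, -0.3],
)

```text
time: 5.1
position: [0.4502, -0.0286, 0.2396]
tool_rot: [-3.118, -0.373, 0.0]
ft_force: [0.0, 0.2, -3.0]
grip_width: 0.569
```

Run:
```python
from h import *
go((.466,.085,.22)); c=cam("wrist")
im=ctrl.get_image("wrist"); save("w3.png",im); np.save("w3.npy",np.array([c[2]]))
h0=proj("wrist",[[.466,.085,.03]],c);print(h0,proj("wrist",[[.496,.193,.116]],c))
for t in("fresh_cup","tray"): print(t,[(np.round(r["rect"]).tolist(),round(r["confidence"],2)) for r in ctrl.look_for("wrist",t)])
st()
```

```text
t 5.1 p [ 0.4502 -0.0286  0.2396] xyaw 13.63 tilt -1.0 w 0.569 f [ 0.   0.2 -3. ] tq [-0.06 -0.03  0.03] q [ 0.71 -0.11 -0.65  1.87 -0.07  1.36 -1.25]
dp to (0.466, 0.085, 0.22) [ 1.404 -3.556  0.658]
[[191.55337087 147.96991855]] [[53.26852791 94.14966347]]
fresh_cup [([79.0, 96.0, 95.0, 60.0], 0.66)]
tray [([149.0, 120.0, 209.0, 181.0], 0.91)]
t 5.25 p [ 0.4506 -0.0348  0.2385] xyaw 13.13 tilt -1.0 w 0.57 f [ 0.1 -0.4 -2. ] tq [-0.08 -0.01 -0.01] q [ 0.71 -0.11 -0.64  1.87 -0.06  1.36 -1.25]
```

View pics/w3.png

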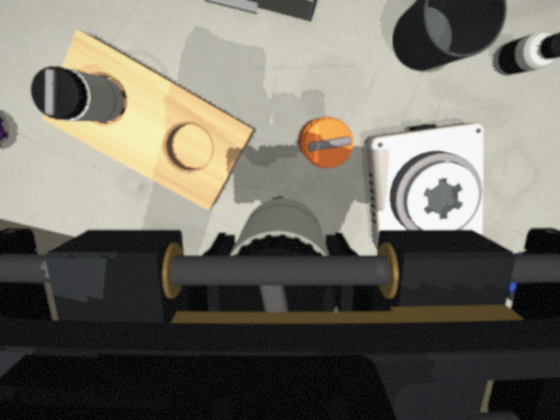

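```bash
cat >> h.py <<'E'
def circ(file,ext,c0,z,r0,rr=.003,rng=.006,part=(0,360)):
    K,d,_=cam("wrist");c=(K,d,ext); g=cv2.GaussianBlur(cv2.imread(file,0).astype(np.float32),(0,0),1)
    G=np.hypot(cv2.Sobel(g,-1,1,0),cv2.Sobel(g,-1,0,1)); th=np.radians(np.linspace(*part,120)); u=np.c_[np.cos(th),np.sin(th)]
    def s(q):
        uv=proj("wrist",np.c_[np.array(q[:2])+u*q[2],np.full(len(u),z)],c).astype(np.float32)
        return np.sqrt(cv2.remap(G,uv[:,:1].copy(),uv[:,1:].copy(),1)).mean()
    from scipy.optimize import brute
    q=brute(lambda q:-s(q),[slice(c0[0]-rng,c0[0]+rng,.001),slice(c0[1]-rng,c0[1]+rng,.001),slice(r0-rr,r0+rr+1e-6,.001)])
    return q.round(4),round(float(s(q)),2)
E
python3 - <<'E'
from h import *
e=np.load("w3.npy")[0]
print("hole0",circ("pics/w3.png",e,(.466,.085),.03,.0285))
print("collar outer",circ("pics/w3.png",e,(.484,-.203),.062,.0515))
print("turntable",circ("pics/w3.png",e,(.484,-.203),.070,.040))
K,d,_=cam("wrist");c=(K,d,e)
t=ray("wrist",[(77,30),(254,130),(211,210)],.03,c);print(t.round(4),np.degrees(np.arctan2(*(t[0]-t[1])[:2])), np.linalg.norm(t[0]-t[1]),np.linalg.norm(t[2]-t[1]),((t[0]+t[2])/2).round(4))
go((.466,.085,.22))
E
```

```text
hole0 (array([0.4659, 0.0893, 0.0269]), 11.08)
collar outer (array([ 0.4831, -0.1958,  0.0502]), 12.75)
turntable (array([ 0.4823, -0.2018,  0.0394]), 14.46)
[[0.5652 0.2338 0.03  ]
 [0.5031 0.0179 0.03  ]
 [0.397  0.0488 0.03  ]] 16.053321199254867 0.22472705112685035 0.11046005506263319 [0.4811 0.1413 0.03  ]
t 5.25 p [ 0.4506 -0.0348  0.2385] xyaw 13.13 tilt -1.0 w 0.57 f [ 0.1 -0.4 -2. ] tq [-0.08 -0.01 -0.01] q [ 0.71 -0.11 -0.64  1.87 -0.06  1.36 -1.25]
dp to (0.466, 0.085, 0.22) [ 1.408 -3.773  0.616]
```

Request:
move_arm(
  dp=[
    [1.4, -3.85, 0.6],
    [1.4, -3.85, 0.6],
    [1.4, -3.85, 0.6],
    [1.4, -3.85, 1.6],
    [1.4, -3.85, 2.6],
  ],
  turn=[0, 0, 0, 0, 0],
  jaw=[-0.3, -0.3, -0.3, -0.3, -0.3],
)

```text
time: 5.75
position: [0.4665, 0.0872, 0.16]
tool_rot: [-3.121, -0.358, -0.001]
ft_force: [0.7, -0.5, -2.3]
grip_width: 0.569
```

Request:
move_arm(
  dp=[
    [0, 0, 1],
    [0, 0, 1],
    [0, 0, 1],
  ],
  turn=[0, 0, 0],
  jaw=[-0.3, -0.3, -0.3],
)

```text
time: 6.05
position: [0.4658, 0.0865, 0.1306]
tool_rot: [-3.12, -0.356, 0.003]
ft_force: [0.3, -0.1, -1.8]
grip_width: 0.572
```

Run:
```python
from h import *
go((.4657,.0873,.09)); c=cam("wrist")
im=ctrl.get_image("wrist"); save("w4.png",im); np.save("w4.npy",np.array([c[2]]))
print("collar",circ("pics/w4.png",c[2],(.484,-.203),.062,.0515))
st()
```

```text
t 6.05 p [0.4658 0.0865 0.1306] xyaw 13.03 tilt -1.0 w 0.572 f [ 0.3 -0.1 -1.8] tq [ 0.03 -0.06  0.02] q [ 0.57  0.06 -0.83  1.97  0.05  1.14 -1.62]
dp to (0.4657, 0.0873, 0.09) [ 0.006 -0.025  1.352]
collar (array([ 0.4882, -0.1307,  0.0689]), 3.22)
t 6.1 p [0.4667 0.0868 0.1316] xyaw 13.03 tilt -1.0 w 0.568 f [-0.1 -0.3 -1.6] tq [ 0.03 -0.06  0.01] q [ 0.57  0.06 -0.83  1.96  0.05  1.14 -1.62]
```

View pics/w4.png

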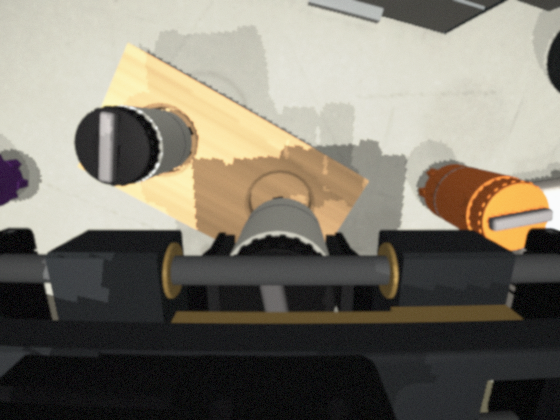

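Run:
```python
from h import *
e=np.load("w4.npy")[0];K,d,_=cam("wrist");c=(K,d,e)
for rr in(.0275,.0295): print("hole0",circ("pics/w4.png",e,(.466,.0865),.03,rr,rr=.0005,part=(-60,86)))
print(proj("wrist",[[.466,.087,.03]],c),ray("wrist",[(249,195),(312,195),(280.5,171)],.03,c).round(4))
t=ray("wrist",[(130,43),(368,182)],.03,c);print(t.round(4),np.degrees(np.arctan2(*(t[0]-t[1])[:2])))
b=ray("wrist",[(108,112),(106,178)],.116,c);print("bar",b.round(4),b.mean(0),np.linalg.norm(b[0]-b[1]),np.degrees(np.arctan2(*(b[0]-b[1])[[1,0]])))
print("lid",circ("pics/w4.png",e,b.mean(0)[:2],.109,.023))
```

```text
hole0 (array([0.4672, 0.0899, 0.026 ]), 8.47)
hole0 (array([0.4671, 0.0899, 0.026 ]), 8.47)
[[282.40732959 204.79166234]] [[0.468  0.1169 0.03  ]
 [0.4801 0.0642 0.03  ]
 [0.4942 0.0952 0.03  ]]
[[0.5664 0.2324 0.03  ]
 [0.5018 0.0206 0.03  ]] 16.951384406496523
bar [[0.5169 0.1977 0.116 ]
 [0.4798 0.1952 0.116 ]] [0.4983747  0.19640906 0.116     ] 0.037173053468398894 3.8343436123570456
lid (array([0.4978, 0.1948, 0.0242]), 15.48)
```

Request:
move_arm(
  dp=[
    [0.01, -0.065, 0.4],
    [0.01, -0.065, 0.8],
    [0.01, -0.065, 1.2],
    [0.01, -0.065, 1.5],
    [0.01, -0.065, 1.7],
  ],
  turn=[0, 0, 0, 0, 0],
  jaw=[-0.3, -0.3, -0.3, -0.3, -0.3],
)

```text
time: 6.6
position: [0.465, 0.089, 0.0783]
tool_rot: [-3.121, -0.359, 0.002]
ft_force: [0.2, 0.2, -2.7]
grip_width: 0.571
```

Request:
move_arm(
  dp=[
    [0, 0, 0.2],
    [0, 0, 0.4],
    [0, 0, 0.5],
    [0, 0, 0.5],
  ],
  turn=[0, 0, 0, 0],
  jaw=[-0.3, -0.3, -0.3, -0.3],
)

```text
time: 7.0
position: [0.4654, 0.0891, 0.0641]
tool_rot: [-3.121, -0.359, 0.001]
ft_force: [-1.1, 0.6, -2.1]
grip_width: 0.568
```

Run:
```python
from h import *
go((.4663,.0886,.0573))
```

```text
t 7.0 p [0.4654 0.0891 0.0641] xyaw 13.11 tilt -1.0 w 0.568 f [-1.1  0.6 -2.1] tq [ 0.02  0.01 -0.04] q [ 0.54  0.17 -0.82  2.03  0.14  1.   -1.7 ]
dp to (0.4663, 0.0886, 0.0573) [0.025 0.023 0.228]
```

Request:
move_arm(
  dp=[
    [0.02, 0, 0.1],
    [0.02, 0, 0.18],
    [0.02, 0, 0.23],
    [0.02, 0, 0.25],
  ],
  turn=[0, 0, 0, 0],
  jaw=[-0.3, -0.3, -0.3, -0.3],
)

```text
time: 7.4
position: [0.4663, 0.0892, 0.057]
tool_rot: [3.121, 0.359, -0.0]
ft_force: [-0.7, -0.0, 0.9]
grip_width: 0.567
```

Request:
move_arm(
  dp=[
    [0, 0, 0],
    [0, 0, 0],
    [0, 0, 0],
    [0, 0, 0],
    [0, 0, 0],
  ],
  turn=[0, 0, 0, 0, 0],
  jaw=[0.25, 0.5, 0.8, 1, 1],
)

```text
time: 7.9
position: [0.4664, 0.0893, 0.0572]
tool_rot: [3.121, 0.359, 0.0]
ft_force: [-0.1, 0.2, -0.3]
grip_width: 0.904
```

Request:
move_arm(
  dp=[
    [0, 0, -0.5],
    [0, 0, -1.5],
    [0, 0, -2.8],
    [0, 0, -4],
    [0, 0, -5],
  ],
  turn=[0, 0, 0, 0, 0],
  jaw=[1, 1, 1, 1, 1],
)

```text
time: 8.4
position: [0.4667, 0.0898, 0.2103]
tool_rot: [3.12, 0.36, 0.004]
ft_force: [0.9, -0.9, -0.8]
grip_width: 0.996
```

Run:
```python
from h import *
go((.497,.195,.20))
```

```text
t 8.4 p [0.4667 0.0898 0.2103] xyaw 13.16 tilt -1.0 w 0.996 f [ 0.9 -0.9 -0.8] tq [-0.02 -0.06 -0.04] q [ 0.6  -0.03 -0.83  1.86 -0.02  1.3  -1.56]
dp to (0.497, 0.195, 0.2) [ 1.779 -3.184  0.346]
```

Request:
move_arm(
  dp=[
    [1.75, -3.2, 0.0],
    [1.75, -3.2, 0.3],
    [1.75, -3.2, 0.8],
    [1.75, -3.2, 0.8],
    [1.75, -3.2, 0.8],
  ],
  turn=[0, 0, 0, 0, 0],
  jaw=[1, 1, 1, 1, 1],
)

```text
time: 8.9
position: [0.4954, 0.1941, 0.1835]
tool_rot: [3.12, 0.359, -0.001]
ft_force: [-0.8, 0.0, 0.1]
grip_width: 1.002
```

Run:
```python
from h import *
go((.497,.1955,.15)); c=cam("wrist")
im=ctrl.get_image("wrist"); save("w5.png",im); np.save("w5.npy",np.array([c[2]]))
uv=proj("wrist",[[.497,.1955,.109]],c)[0];print(uv)
print("lid",circ("pics/w5.png",c[2],(.497,.1955),.109,.023))
x,y=uv.astype(int)-[75,75]; print(x,y)
cv2.imwrite("pics/v8.png",np.hstack([cv2.resize(cv2.cvtColor(im,cv2.COLOR_RGB2BGR)[y:y+150,x:x+150],None,fx=4,fy=4,interpolation=cv2.INTER_CUBIC)]))
```

```text
t 8.9 p [0.4954 0.1941 0.1835] xyaw 13.12 tilt -1.0 w 1.002 f [-0.8  0.   0.1] tq [-0.05 -0.02  0.02] q [ 0.43  0.19 -0.94  1.77  0.16  1.26 -1.89]
dp to (0.497, 0.1955, 0.15) [ 0.062 -0.035  1.116]
[281.60997316 211.20140696]
lid (array([0.4981, 0.1982, 0.0233]), 15.69)
206 136
```

View pics/v8.png

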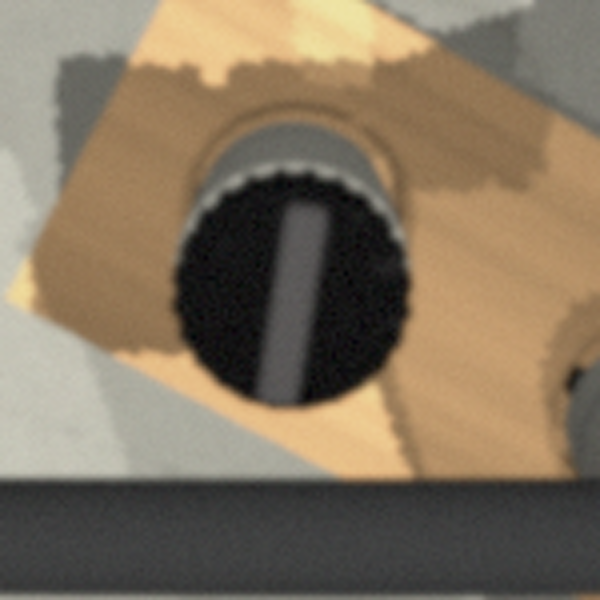

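Run:
```python
from h import *
K,d,_=cam("wrist");c=(K,d,np.load("w5.npy")[0])
p=lambda L:[(x/4+206-.4,y/4+136-.4) for x,y in L]
l=ray("wrist",p([(175,289),(410,289),(292,172),(292,407)]),.109,c);print(l[:2].mean(0).round(4),l[2:].mean(0).round(4),np.linalg.norm(l[0]-l[1]))
b=ray("wrist",p([(309,205),(277,402)]),.116,c);print("bar",b.mean(0).round(4),np.linalg.norm(b[0]-b[1]),np.degrees(np.arctan2(*(b[0]-b[1])[[1,0]])))
go((.498,.1975,.060))
```

```text
[0.4991 0.1983 0.109 ] [0.4985 0.1982 0.109 ] 0.04580553857254354
bar [0.4978 0.1979 0.116 ] 0.039244704227480456 4.06178887670182
t 8.95 p [0.4959 0.1935 0.1838] xyaw 13.03 tilt -1.0 w 1.002 f [-1.   0.5  0.4] tq [ 0.01  0.01 -0.  ] q [ 0.43  0.19 -0.94  1.77  0.16  1.26 -1.89]
dp to (0.498, 0.1975, 0.06) [ 0.098 -0.12   4.126]
```

Request:
move_arm(
  dp=[
    [0.1, -0.13, 1],
    [0.1, -0.13, 2],
    [0.1, -0.13, 3],
    [0.1, -0.13, 4],
    [0.1, -0.13, 4.12],
  ],
  turn=[0, 0, 0, 0, 0],
  jaw=[1, 1, 1, 1, 1],
)

```text
time: 9.45
position: [0.4959, 0.1961, 0.0571]
tool_rot: [3.119, 0.354, -0.008]
ft_force: [-0.5, 0.2, -0.1]
grip_width: 1.001
```

Request:
move_arm(
  dp=[
    [0, 0, 0],
    [0, 0, 0],
    [0, 0, 0],
    [0, 0, 0],
    [0, 0, 0],
  ],
  turn=[0, 0, 0, 0, 0],
  jaw=[0.5, 0.3, 0.2, 0.1, 0],
  grip_force=15,
)

```text
time: 9.95
position: [0.4982, 0.1991, 0.0602]
tool_rot: [3.121, 0.358, 0.002]
ft_force: [-0.0, -1.1, -0.0]
grip_width: 0.632
```

Request:
move_arm(
  dp=[
    [0, 0, 0],
    [0, 0, 0],
    [0, 0, 0],
    [0, 0, 0],
    [0, 0, 0],
  ],
  turn=[0, 0, 0, 0, 0],
  jaw=[-0.2, -0.3, -0.3, -0.3, -0.3],
  grip_force=30,
)

```text
time: 10.45
position: [0.4983, 0.1988, 0.0599]
tool_rot: [3.12, 0.358, 0.001]
ft_force: [0.0, -2.8, 5.7]
grip_width: 0.569
```

Run:
```python
from h import *
go((.498,.1975,.060))
c=cam("wrist");im=ctrl.get_image("wrist"); save("w6.png",im); np.save("w6.npy",np.array([c[2]]))
```

```text
t 10.45 p [0.4983 0.1988 0.0599] xyaw 13.09 tilt -1.0 w 0.569 f [ 0.  -2.8  5.7] tq [-0.6  -0.06  0.01] q [ 0.34  0.35 -0.89  1.89  0.31  1.04 -2.02]
dp to (0.498, 0.1975, 0.06) [-0.018  0.041 -0.004]
```

Request:
move_arm(
  dp=[
    [0, 0, -0.4],
    [0, 0, -1.2],
    [0, 0, -2.5],
    [0, 0, -4],
    [0, 0, -5.3],
  ],
  turn=[0, 0, 0, 0, 0],
  jaw=[-0.3, -0.3, -0.3, -0.3, -0.3],
)

```text
time: 11.0
position: [0.4966, 0.2001, 0.2201]
tool_rot: [-3.12, -0.361, 0.001]
ft_force: [1.2, 0.7, -2.8]
grip_width: 0.572
```

Run:
```python
from h import *
go((.47,0,.22),(.484,-.203,.21))
```

```text
t 11.0 p [0.4966 0.2001 0.2201] xyaw 13.2 tilt -1.0 w 0.572 f [ 1.2  0.7 -2.8] tq [ 0.01 -0.04 -0.05] q [ 0.44  0.17 -0.95  1.71  0.14  1.33 -1.88]
dp to (0.47, 0, 0.22) [-2.387e+00  6.291e+00 -2.000e-03]
dp to (0.484, -0.203, 0.21) [-3.477 12.985  0.325]
```

Request:
move_arm(
  dp=[
    [-2.3, 7.7, 0],
    [-2.3, 7.7, 0],
    [-2.3, 7.7, 0],
    [-2.3, 7.7, 0],
    [-2.3, 7.7, 0],
  ],
  turn=[0, 0, 0, 0, 0],
  jaw=[-0.3, -0.3, -0.3, -0.3, -0.3],
)

```text
time: 11.5
position: [0.4816, -0.0438, 0.2182]
tool_rot: [3.121, 0.357, -0.001]
ft_force: [0.1, -0.5, -2.7]
grip_width: 0.565
```

Request:
move_arm(
  dp=[
    [0, 0, 0],
    [0, 0, 0],
  ],
  turn=[0, 0],
  jaw=[-0.3, -0.3],
)

```text
time: 11.7
position: [0.4822, -0.0416, 0.218]
tool_rot: [-3.12, -0.355, 0.002]
ft_force: [-1.1, 0.1, -3.7]
grip_width: 0.569
```

Run:
```python
from h import *
go((.484,-.203,.21)); c=cam("wrist")
im=ctrl.get_image("wrist"); save("w7.png",im); np.save("w7.npy",np.array([c[2]]))
print("collar",circ("pics/w7.png",c[2],(.484,-.203),.062,.0515,rr=.001)); print("tt",circ("pics/w7.png",c[2],(.484,-.203),.070,.04,rr=.001))
# rectified view at z=.07, 4 px/mm, up=+x, left=+y
g=np.arange(-40,40,.15)/1000; X,Y=np.meshgrid(g,g); P=np.c_[(.484-Y.ravel()),(-.203-X.ravel()),np.full(X.size,.07)]
uv=proj("wrist",P,c).astype(np.float32).reshape(*X.shape,2)
cv2.imwrite("pics/v9.png",cv2.cvtColor(cv2.remap(im,uv[...,0].copy(),uv[...,1].copy(),2),cv2.COLOR_RGB2BGR))
st()
```

```text
t 11.7 p [ 0.4822 -0.0416  0.218 ] xyaw 12.99 tilt -1.0 w 0.569 f [-1.1  0.1 -3.7] tq [0.13 0.   0.06] q [ 0.79 -0.   -0.75  1.83 -0.    1.31 -1.3 ]
dp to (0.484, -0.203, 0.21) [-1.15   5.256  0.257]
collar (array([ 0.4853, -0.1935,  0.0487]), 10.95)
tt (array([ 0.4833, -0.2017,  0.0389]), 9.53)
t 11.75 p [ 0.4824 -0.0402  0.2181] xyaw 13.15 tilt -1.0 w 0.569 f [-0.5  0.4 -2.7] tq [ 0.09 -0.01  0.01] q [ 0.79 -0.   -0.75  1.83 -0.    1.31 -1.3 ]
```

View pics/v9.png

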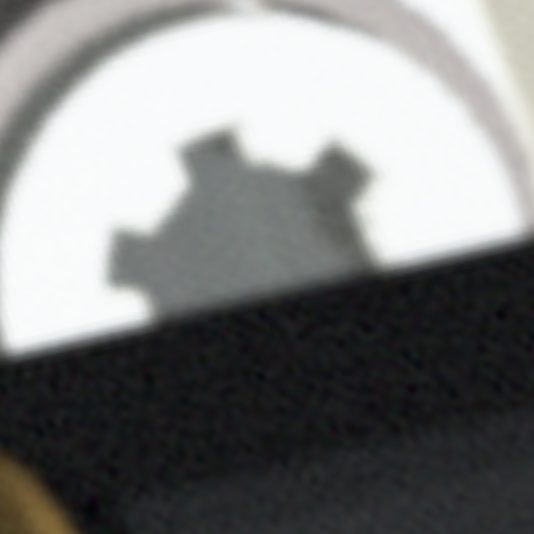

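Request:
move_arm(
  dp=[
    [-1.18, 5.3, 0],
    [-1.18, 5.3, 0],
    [-1.18, 5.3, 0],
    [-1.18, 5.3, 1],
    [-1.18, 5.3, 1.9],
  ],
  turn=[-1, -2, -3, -3.6, -3.6],
  jaw=[-0.3, -0.3, -0.3, -0.3, -0.3],
)

```text
time: 12.25
position: [0.4849, -0.2061, 0.1607]
tool_rot: [3.027, 0.84, 0.002]
ft_force: [0.3, 0.8, -3.7]
grip_width: 0.566
```

Request:
move_arm(
  dp=[
    [0, 0, 0],
    [0, 0, 0],
    [0, 0, 0],
  ],
  turn=[0, 0, 0],
  jaw=[-0.3, -0.3, -0.3],
)

```text
time: 12.55
position: [0.486, -0.2031, 0.1632]
tool_rot: [3.024, 0.846, 0.003]
ft_force: [1.5, -0.2, -3.3]
grip_width: 0.562
```

Run:
```python
from h import *
go((.4838,-.2027,.130))
```

```text
t 12.55 p [ 0.486  -0.2031  0.1632] xyaw 31.27 tilt -1.0 w 0.562 f [ 1.5 -0.2 -3.3] tq [-0.01 -0.03 -0.02] q [ 0.92  0.14 -0.62  1.82  0.09  1.21 -0.75]
dp to (0.4838, -0.2027, 0.13) [-0.058 -0.053  1.107]
```

Request:
move_arm(
  dp=[
    [-0.06, -0.05, 0.4],
    [-0.06, -0.05, 0.8],
    [-0.06, -0.05, 1.1],
    [-0.06, -0.05, 1.25],
    [-0.06, -0.05, 1.35],
  ],
  turn=[0, 0, 0, 0, 0],
  jaw=[-0.3, -0.3, -0.3, -0.3, -0.3],
)

```text
time: 13.05
position: [0.4818, -0.2039, 0.1201]
tool_rot: [-3.026, -0.842, 0.001]
ft_force: [-0.3, 0.2, -3.8]
grip_width: 0.564
```

Request:
move_arm(
  dp=[
    [0, 0, 0.05],
    [0, 0, 0.1],
  ],
  turn=[0, 0],
  jaw=[-0.3, -0.3],
)

```text
time: 13.25
position: [0.4824, -0.2041, 0.1181]
tool_rot: [3.026, 0.842, 0.001]
ft_force: [0.5, 0.5, -3.1]
grip_width: 0.568
```

Run:
```python
from h import *
go((.4838,-.2027,.110))
```

```text
t 13.25 p [ 0.4824 -0.2041  0.1181] xyaw 31.11 tilt -1.0 w 0.568 f [ 0.5  0.5 -3.1] tq [ 0.05 -0.05 -0.01] q [ 0.91  0.18 -0.61  1.87  0.11  1.12 -0.77]
dp to (0.4838, -0.2027, 0.11) [ 0.063 -0.015  0.269]
```

Request:
move_arm(
  dp=[
    [0.03, -0.01, 0.08],
    [0.05, -0.01, 0.16],
    [0.05, -0.01, 0.22],
    [0.05, -0.01, 0.27],
  ],
  turn=[0, 0, 0, 0],
  jaw=[-0.3, -0.3, -0.3, -0.3],
)

```text
time: 13.65
position: [0.4833, -0.203, 0.1098]
tool_rot: [3.026, 0.843, 0.0]
ft_force: [-1.4, 0.4, 1.7]
grip_width: 0.566
```

Request:
move_arm(
  dp=[
    [0, 0, 0.04],
    [0, 0, 0.08],
    [0, 0, 0.12],
    [0, 0, 0.12],
  ],
  turn=[0, 0, 0, 0],
  jaw=[-0.3, -0.3, -0.3, -0.3],
)

```text
time: 14.05
position: [0.4835, -0.2029, 0.1067]
tool_rot: [3.026, 0.842, 0.001]
ft_force: [-2.1, 0.9, 4.7]
grip_width: 0.566
```

Request:
move_arm(
  dp=[
    [0, 0, 0.04],
    [0, 0, 0.08],
    [0, 0, 0.12],
    [0, 0, 0.14],
    [0, 0, 0.14],
  ],
  turn=[0, 0, 0, 0, 0],
  jaw=[-0.3, -0.3, -0.3, -0.3, -0.3],
  grip_force=40,
)

```text
time: 14.55
position: [0.4839, -0.2029, 0.1037]
tool_rot: [3.026, 0.842, 0.001]
ft_force: [-3.1, 2.8, 12.1]
grip_width: 0.56
```

Request:
move_arm(
  dp=[
    [0, 0, 0],
    [0, 0, 0],
    [0, 0, 0],
    [0, 0, 0],
  ],
  turn=[0, 0, 0, 0],
  jaw=[-0.3, -0.3, -0.3, -0.3],
)

```text
time: 14.95
position: [0.4839, -0.2029, 0.1037]
tool_rot: [3.026, 0.842, 0.001]
ft_force: [-3.2, 2.0, 11.4]
grip_width: 0.565
```

Request:
move_arm(
  dp=[
    [0, 0, 0.03],
    [0, 0, 0.05],
    [0, 0, 0.05],
    [0, 0, 0.05],
  ],
  turn=[0, 0, 0, 0],
  jaw=[-0.3, -0.3, -0.3, -0.3],
)

```text
time: 15.35
position: [0.4844, -0.2035, 0.1032]
tool_rot: [3.024, 0.842, 0.002]
ft_force: [-4.4, 1.9, 16.4]
grip_width: 0.566
```

Run:
```python
from h import *
st(); w=ctrl.get_image("wrist"); save("w8.png",w); t=ctrl.get_image("top"); s=ctrl.get_image("scene")
f=lambda im:cv2.cvtColor(im,cv2.COLOR_RGB2BGR)
cv2.imwrite("pics/v10.png",np.hstack([cv2.resize(f(t)[170:300,150:430],(560,260),interpolation=2),cv2.resize(f(s)[170:300,190:310],(240,260),interpolation=2)]))
cv2.imwrite("pics/v10.png",np.vstack([cv2.imread("pics/v10.png"),np.hstack([f(w)[:330],np.zeros((330,240,3),np.uint8)])]))
st()
```

```text
t 15.35 p [ 0.4844 -0.2035  0.1032] xyaw 31.11 tilt -1.0 w 0.566 f [-4.4  1.9 16.4] tq [0.77 1.26 0.03] q [ 0.91  0.2  -0.61  1.89  0.13  1.09 -0.78]
t 15.5 p [ 0.4844 -0.2035  0.1032] xyaw 31.1 tilt -1.0 w 0.564 f [-5.2  2.  16.5] tq [0.83 1.26 0.04] q [ 0.91  0.2  -0.61  1.89  0.13  1.09 -0.78]
```

View pics/v10.png

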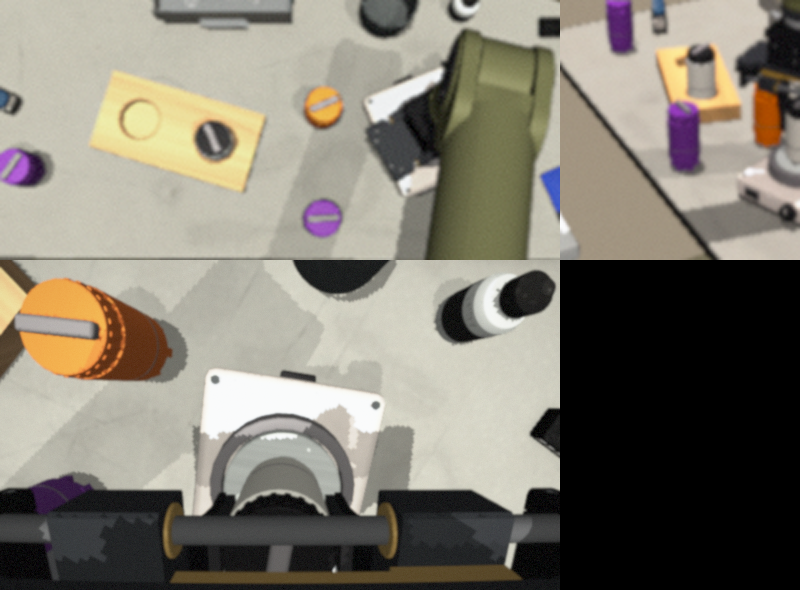

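```bash
python3 -c "
from h import *
st(); print(ctrl.close_job()); st()"
```

```text
t 15.5 p [ 0.4844 -0.2035  0.1032] xyaw 31.1 tilt -1.0 w 0.564 f [-5.2  2.  16.5] tq [0.83 1.26 0.04] q [ 0.91  0.2  -0.61  1.89  0.13  1.09 -0.78]
the job is handed in; nothing more can be done
None
the job is handed in; nothing more can be done
```

The cups are swapped and the job is handed in at 15.5 s. The finished cup stands upright in the tray's free well. The fresh cup is meshed in the mixer and held pressed down by the fingers.

- **Meshing:** I turned the fresh cup by 18° to match the notches. The foot went into the well without resistance, and the cup reached home with the fingertips (TCP) at 0.110 m, as predicted.
- **Pressing down:** I pressed another 6 to 6.7 mm. At 0.1032 m the force rose by 5 N over the last 0.5 mm, which suggests the lower stop. I judged this from force and travel only, because the platen joint can't be read directly. The arm finished pushing down at 16.5 N, and I had set a 40 N grip.
- **Other objects:** In the last pictures the tray, orange and purple look-alikes and the bottle look undisturbed. The tape measure was not in those pictures, and the stapler and tool cup were only partly in view.
- **Small disagreements:** Estimates of the mixer's centre differed by 1–2 mm between pictures. A side force of about 5 N remains at the held cup.

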